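# Clear the chips off the chest's lid, then hold it open

## Task

Use the scraper to wipe all four loose chips off the red chest's shut lid into the yellow scrap tray beside it (not with the fingers), then put the scraper back on its green mat. Then lift the lid with the gripper and hold it open at 45 degrees, keeping still: the job finishes while the gripper is holding the lid there, as it would fall shut. Leave the other things on the bench where they are.

Things in the scene. Friction and masses are not known exactly. Their poses are not given: they have to be found in the camera images.
- chest: Red sheet-steel parts chest fixed to the bench, 200 (x) x 210 (y) x 90 mm high; origin at the centre of its underside, x from handle to hinge, y along the handle bar. Its lid is a bare flat 4 mm plate 205 (x) x 240 mm (y), top face 94 mm above the bench when shut, overhanging the chest 15 mm at each side (edges at y = +-120 mm) and 5 mm in front (x = -105 mm)
- lid (a joint): Angle of the chest's lid in rad: 0 shut (the start), growing as the handle side rises, 0.785 = 45 degrees, stop at 1.75. The hinge runs along the chest's y axis on its far (+x) edge and has no stay: let go, the lid falls shut. The lid weighs 0.6 to 1.05 kg
- lid_handle (a point): Middle of the lid's handle: a bright round steel bar 10 mm thick, 120 mm long, along the chest's y, standing 50 mm out from the lid's front edge on an arm at each end. Shut, it is at x = -155 mm in the chest's frame, 92 mm above the bench, free below and in front; 255 mm from the hinge axis. It turns with the lid; it can turn between gripper pads
- lid_hinge (a point): Middle of the hinge axis, 100 mm beyond the chest's centre (x = +100 mm in the chest's frame), 92 mm above the bench; the axis is parallel to the chest's y
- scrap_tray: Yellow, empty, open scrap tray fixed against the chest's left (+y) or right (-y) side (varies). 190 (x) x 110 (y) x 60 mm high, walls and floor 4 mm; origin at the centre of its underside, 162 mm from the chest's centre along the chest's y. The lid's side edge overhangs its near wall, so what is pushed off that edge drops in
- disc_tray: Grey open tray of the same size at the chest's other side, holding good grinding discs: no chips belong in it. Fixed; origin at the centre of its underside
- mat: Green rubber mat, 200 (x) x 120 (y) x 4 mm, fixed on the bench: the scraper's place. Origin at the centre of its underside
- scraper: Scraper block, 0.18 kg, standing on the mat at the start: a black blade bar 160 (x) x 24 (y) x 25 mm high, flat underneath, and on its middle an upright light-wood grip 70 (x) x 26 (y) x 45 mm; 70 mm high in all. Origin at the centre of its underside; pinch the wood grip across y from above
- chip1: Loose aluminium chip 24 x 18 x 10 mm high, 30 g, lying on the lid, like all four chips within 70 mm of the middle of the chest in x and in y. Origin at the centre of its underside
- chip2: Loose round steel chip, 22 mm across, 10 mm high, 28 g, on the lid; origin at the centre of its underside
- chip3: Loose L-shaped steel chip, about 26 x 21 x 12 mm high, 25 g, on the lid; origin on its underside at the middle of the long leg
- chip4: Loose square brass chip 18 x 18 x 10 mm high, 27 g, on the lid; origin at the centre of its underside
- grinder: Bystander: yellow hand angle grinder lying on the bench, 240 mm long, 85 mm high, origin under its body
- hammer: Bystander: hammer lying on the bench, origin under its middle
- wrench: Bystander: steel wrench lying on the bench, origin under its middle
- disc: Bystander: black grinding disc, 115 mm across, 6 mm thick, flat on the bench between robot and chest, origin under its centre
- tube: Bystander: upright piece of steel tube, 56 mm across, 70 mm high, origin under its centre

How it is judged:
By the outcome, as a careful person would: the job done as asked, in the order asked, and still so for the second after the job is handed in, while the arm keeps its last pose, push and grip.
It also fails if it takes over 64 s, if anything falls off the work surface, if the arm or the gripper's body presses on something with over 40 N, if the wrist force passes 120 N, or if a joint passes its speed limit or range.

## Robot

A 6-joint arm with a two-finger parallel gripper is mounted at the origin on the work surface. World frame = base frame: x ahead of the robot, y to its left, z up, the work surface at z = 0. Lengths are in m, angles in rad, forces in N, time in s.
With the tool pointing down it reaches from about 0.275 to 0.825 m from the base axis. Payload 4.9 kg.
Tool frame: the origin (TCP) lies on the centre line of the jaws, within the pads' length; the fingertips stand 14 mm ahead of it and the grasp point (between the pads) lies 5 mm behind it; z points along the fingers, y is the line along which they close (so a half turn about z gives the same grasp; the last joint's range is limited). The gripper opens to 85 mm and grips with 20 to 120 N. Pads are 22 mm wide; open, the fingers measure 114 mm over their backs; the gripper's body (76 mm by 85 mm) begins 54 mm behind the grasp point. The pads swing forward as they close: fully open they stand 13 mm farther back than shut.
Start: joints at [1.15, 0.326, -0.193, 1.052, 0, 1.437], TCP at [0.156, 0.528, 0.245] pointing down, gripper open.
Joint ranges: [-2.65, 2.65], [-0.97, 1.79], [-1.3, 1.35], [-1.93, 2.1], [-1.47, 1.37], [-3.14, 3.14]. Speed limits (rad/s): [2.57, 2.57, 3.14, 3.14, 3.14, 3.14].

## Interface

Orientations are given as a unit quaternion [x, y, z, w].
In Python, from rig import state, grab_frame, calibration, sign_off, look_for, outline_of, mark_of gives the robot as it stands.
- The arm moves only by the shell command python3 -m crank 'ROWS' [FORCE]. ROWS is JSON, one flat list of numbers, 7 for each row, row after row: the opening, from 0 (shut) to 1 (fully open), then the shift along the tool's x, y, z scaled (see below), then the turn, a rotation vector about the tool's x, y, z scaled (see below). In form: [hand, dx, dy, dz, rx, ry, rz, hand, dx, dy, dz, rx, ry, rz, ...]. A call has 1 to 20 rows; each row shifts and turns the commanded pose from where the row before left it, along the tool's axes as they then stand; what a row does not reach is not made up. The controller multiplies each number of a shift by 25 mm and each number of a turn by 4 degrees. A row lasts 1/12 s, in which the tool goes at most 41.7 mm and 7.16 degrees, less where a joint would pass 70% of its speed; a pose out of reach is approached as far as the arm can. A call with a number of a shift or a turn outside -1 to 1 is refused whole. A call with a gripper value outside its range is refused whole. The fingers move at their own pace and stop on an object; FORCE is the grip in N (left out, the last holds). Time passes only in rows, so rows that do not move let the fingers close. It gives the time, the measured TCP pose, the force, the opening and the grip force at its end, in the units of the state.
- state(): the state, without advancing time (a new reading comes with each control period).
- grab_frame(name): name is "scene" or "top"; returns the picture (480x640x3 uint8, blue, green, red); there is no depth.
- calibration(name): a dict with "mtx" (3x3 intrinsics, pixels), "eye" and "orientation" of the camera in the world. Camera axes: x right, y down, z forward; pixel columns grow to the right and rows downward; lengths in m; the calibration is good to about 2 mm. A picture is of the moment at which its call begins. calibration takes no time and is no camera call.
- sign_off(): hands the job in; it is judged then, once.
Trained networks look in the newest picture that a camera, given by its name, has taken for a name from the list of things; names that differ only in an ending like _2 or _b are one class to them, and where a whole thing is asked for, a point or a joint stands for the part that bears it (a point fixed in the world has none). Each returns a list of dicts, best first, with "p" (0 to 1); they miss things now and then, are a little off and sometimes report something else, mostly with a low value. They report only what shows in the picture. A call takes as long as a camera call.
- look_for(camera, name): "centre" ([column, row] as shares, 0 to 1, of the picture: columns of its width, rows of its height, amid what is visible of it).
- outline_of(camera, name): "region" (480x640 bool, what is visible of it) and "centre" ([column, row] as shares, 0 to 1, of the picture: columns of its width, rows of its height, amid what is visible of it).
- mark_of(camera, name): "centre" ([column, row] as shares, 0 to 1, of the picture: columns of its width, rows of its height: a listed point, or the origin of a listed thing).
The state is a dict: "clock": time; "joints": joint angles; "joint_velocities": joint speeds; "joint_efforts": joint torques, N m; "eef_pos": TCP position; "ee_rot": TCP orientation; "wrist_force": force on the tool from outside, world axes, zero at the start; "ft_torque": the same for the moment, N m; "opening": finger opening in m; "grasp_force": force on a finger pad.
Only numpy, scipy, OpenCV 4.12 (cv2) and the standard library are available. Lean on these libraries where they do the work, as an engineer would, in place of code of your own. Each camera call takes 0.05 s, during which the arm holds its last target. There are 200 camera calls.

## Working session

There is one attempt and no reset: what is moved stays moved. The work goes in short steps, Python scripts to look and compute and a shell command to move; the robot and the scene stay as the last step left them, time stands still between calls to the robot, and variables do not carry over. Pictures are saved under pics/ and viewed, at most 10 in all, crops included, and the job is handed in when it is done.

```bash
ls; mkdir -p pics
python3 - <<'E'
from rig import *
import cv2
s=state();print(s)
for n in("scene","top"):
    c=calibration(n);print(n,c)
    cv2.imwrite(f"pics/{n}0.png",grab_frame(n))
E
```

```text
pics
{'clock': 0.0, 'joints': array([ 1.14979240e+00,  3.26934273e-01, -1.93592129e-01,  1.05199280e+00,
        3.56697524e-05,  1.43654831e+00]), 'joint_velocities': array([ 0.00037496,  0.00019606,  0.00096551,  0.00040921, -0.00032046,
       -0.00080514]), 'joint_efforts': array([-3.42494523e-04, -4.43399477e+01,  2.62437916e+01,  1.54345902e-02,
       -2.31011711e-05,  8.00265752e-06]), 'eef_pos': array([0.15533772, 0.52702713, 0.24450391]), 'ee_rot': array([ 1.42887183e-01,  9.89738607e-01, -8.23564973e-04, -2.53249256e-04]), 'wrist_force': array([-0.0793562 , -0.65503369,  0.0156497 ]), 'ft_torque': array([0.00110966, 0.02805053, 0.02209407]), 'grasp_force': 0.0, 'opening': 0.08517495237524648}
scene {'mtx': array([[549.98413351,   0.        , 319.15118829],
       [  0.        , 549.98413351, 235.85124122],
       [  0.        ,   0.        ,   1.        ]]), 'eye': array([ 1.04353602, -0.53528548,  1.31812006]), 'orientation': array([ 0.9035892 ,  0.32088565, -0.10055239, -0.26542075])}
top {'mtx': array([[559.18536368,   0.        , 319.36683742],
       [  0.        , 559.18536368, 245.3029719 ],
       [  0.        ,   0.        ,   1.        ]]), 'eye': array([0.38196785, 0.06471012, 1.24560062]), 'orientation': array([-0.70104566,  0.71044493, -0.04606266,  0.04100269])}
```

View pics/scene0.png

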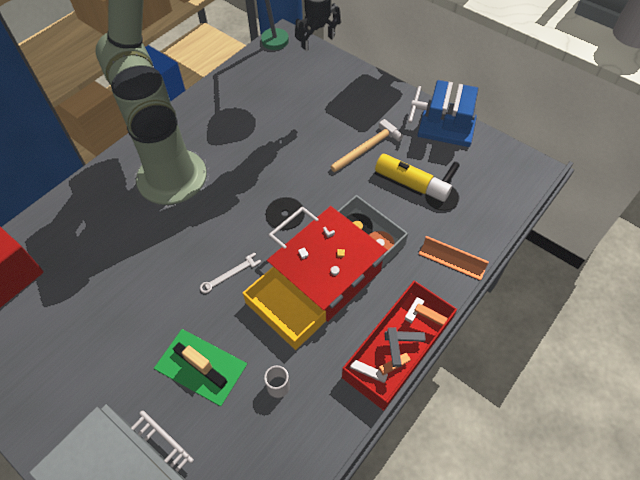

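View pics/top0.png

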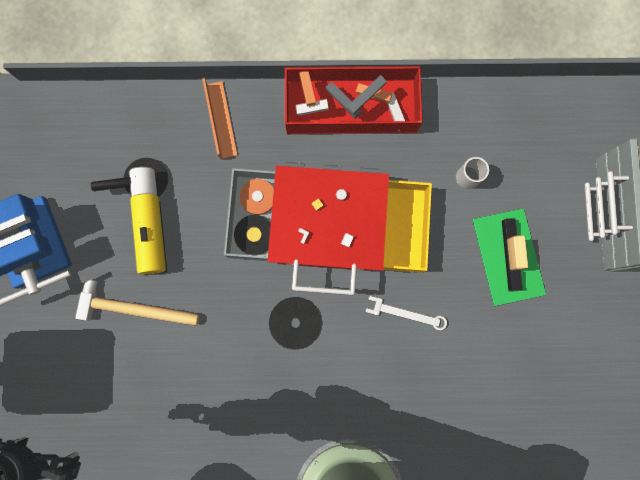

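```bash
cat > h.py <<'E'
from rig import *
import numpy as np, cv2
from scipy.spatial.transform import Rotation as R
def cam(n):
    c=calibration(n); return c["mtx"],np.array(c["eye"]),R.from_quat(c["orientation"]).as_matrix()
def ray(n,uv):
    K,e,Rm=cam(n); d=Rm@np.linalg.solve(K,[uv[0],uv[1],1]); return e,d/np.linalg.norm(d)
def onz(n,uv,z):
    e,d=ray(n,uv); return e+d*(z-e[2])/d[2]
def tri(a,b):
    (e1,d1),(e2,d2)=ray("scene",a),ray("top",b)
    t=np.linalg.lstsq(np.c_[d1,-d2],e2-e1,rcond=None)[0]
    p,q=e1+d1*t[0],e2+d2*t[1]; return (p+q)/2,np.linalg.norm(p-q)
def px(c): return np.array(c)*[640,480]
def proj(n,p):
    K,e,Rm=cam(n); q=K@(Rm.T@(np.array(p)-e)); return q[:2]/q[2]
E
python3 - <<'E'
from h import *
np.set_printoptions(precision=4,suppress=True)
grab_frame("scene");grab_frame("top")
for n in "chest lid_handle lid_hinge scrap_tray disc_tray mat scraper chip1 chip2 chip3 chip4 grinder hammer wrench disc tube".split():
    a,b=mark_of("scene",n),mark_of("top",n)
    if a and b:
        p,r=tri(px(a[0]["centre"]),px(b[0]["centre"])); print(n,p,"gap",round(r,4),a[0]["p"],b[0]["p"],px(b[0]["centre"]))
    else: print(n,a[:1],b[:1])
E
```

```text
chest [0.5862 0.0342 0.0116] gap 0.0057 0.63 0.93 [329.216 223.2  ]
lid_handle [0.431  0.0527 0.099 ] gap 0.0021 0.88 0.71 [321.728 290.688]
lid_hinge [0.6864 0.0273 0.0934] gap 0.0007 0.95 0.82 [331.52  169.008]
scrap_tray [ 0.5762 -0.1254  0.0068] gap 0.0108 0.68 0.67 [401.216 227.808]
disc_tray [0.6037 0.1945 0.003 ] gap 0.0032 0.79 0.87 [256.384 215.712]
mat [ 0.5089 -0.3718  0.0011] gap 0.002 0.98 0.92 [509.312 254.592]
scraper [ 0.5082 -0.3709  0.0196] gap 0.0021 0.98 0.72 [512.576 254.592]
chip1 [0.5726 0.0266 0.1378] gap 0.0773 0.5 0.55 [318.08  207.216]
chip2 [0.5726 0.0266 0.1378] gap 0.0773 0.5 0.55 [318.08  207.216]
chip3 [0.5726 0.0266 0.1378] gap 0.0773 0.5 0.55 [318.08  207.216]
chip4 [0.5726 0.0266 0.1378] gap 0.0773 0.5 0.55 [318.08  207.216]
grinder [0.6031 0.4317 0.0164] gap 0.0039 0.65 0.85 [150.272 217.296]
hammer [0.3941 0.4476 0.0072] gap 0.008 0.84 0.84 [142.72  312.576]
wrench [ 0.3832 -0.1337  0.011 ] gap 0.0068 0.82 0.76 [404.992 311.712]
disc [] [{'centre': [0.4644, 0.6663], 'p': 0.64}]
tube [ 0.6845 -0.2841  0.0143] gap 0.0082 0.61 0.56 [467.2   176.208]
```

Both views show the yellow scrap tray on the robot's right, at top (410,226). The mat and scraper are farther right, at top (510,255). The chips are at top (318,204), (341,195), (304,236) and (347,240). Next I'll fit the yaws.

```bash
cat > fit.py <<'E'
from h import *
np.set_printoptions(precision=4,suppress=True)
def seg(im,lo,hi,box):
    m=cv2.inRange(cv2.cvtColor(im,cv2.COLOR_BGR2HSV),lo,hi); k=np.zeros_like(m); x0,y0,x1,y1=box; k[y0:y1,x0:x1]=m[y0:y1,x0:x1]
    k=cv2.morphologyEx(k,cv2.MORPH_OPEN,np.ones((3,3))); cs,_=cv2.findContours(k,cv2.RETR_EXTERNAL,cv2.CHAIN_APPROX_NONE)
    return max(cs,key=cv2.contourArea)[:,0,:].astype(float)
def rect(n,c,z):
    P=np.array([onz(n,p,z)[:2] for p in c]); r=cv2.minAreaRect((P*1000).astype(np.float32)); return r
E
python3 - <<'E'
from fit import *
t=cv2.imread("pics/top0.png");s=cv2.imread("pics/scene0.png")
def sh(l,r): print(l,np.array(r[0]),np.array(r[1]),r[2])
sh("lid top",rect("top",seg(t,(0,150,60),(8,255,255),(260,150,395,280)),.094))
for n,im,b in(("top",t,(460,200,560,310)),("scene",s,(140,320,260,410))):
    sh("mat "+n,rect(n,seg(im,(45,100,40),(75,255,255),b),.004))
    c=seg(im,(8,50,90),(25,200,255),b); sh("grip "+n,rect(n,c,.074)); print(c.mean(0))
    sh("blade "+n,rect(n,seg(im,(0,0,0),(180,255,45),b),.029))
sh("tray",rect("top",seg(t,(20,150,60),(35,255,255),(385,170,440,280)),.06))
hsv=cv2.cvtColor(t,cv2.COLOR_BGR2HSV)
m=(((hsv[...,0]>10)&(hsv[...,0]<170))|(hsv[...,1]<120)).astype(np.uint8); k=np.zeros_like(m);k[180:255,285:370]=m[180:255,285:370]
n,l,st,ce=cv2.connectedComponentsWithStats(k)
for i in range(1,n):
    if st[i,4]>15: print("chip",ce[i],st[i,4],onz("top",ce[i],.104))
for nm in("lid_handle","scraper"):
    for cn in("scene","top"):
        o=outline_of(cn,nm); print(nm,cn,[(round(q["p"],2),px(q["centre"])) for q in o[:2]])
E
```

```text
lid top [583.1368  36.0859] [240.3647 205.9427] 84.884033203125
mat top [ 505.4562 -368.1346] [199.6873 120.0999] 11.091583251953125
grip top [ 506.5272 -361.9378] [70.8168 39.0437] 2.5403218269348145
[517.     252.8085]
blade top [ 444.4721 -358.1622] [ 6.5422 26.2428] 86.83470153808594
mat scene [ 505.0162 -366.5892] [200.2186 120.4651] 11.308704376220703
grip scene [ 515.7087 -370.0657] [83.7257 30.7692] 2.355034112930298
[196.5672 359.4627]
blade scene [ 447.4557 -371.2307] [12.3078 23.9591] 46.986854553222656
tray [ 569.1157 -134.863 ] [ 92.5717 195.0137] 84.9062271118164
chip [340.9592 194.0408] 98 [0.6302 0.0091 0.104 ]
chip [317.0465 204.0349] 86 [0.6097 0.0592 0.104 ]
chip [303.3933 234.3483] 89 [0.5465 0.0882 0.104 ]
chip [346.9145 239.5726] 117 [ 0.5344 -0.0014  0.104 ]
lid_handle scene [(0.68, array([326.912, 253.68 ])), (0.41, array([286.784, 209.28 ]))]
lid_handle top [(0.66, array([329.088, 219.216]))]
scraper scene [(0.81, array([201.024, 361.2  ])), (0.67, array([328.192, 255.312]))]
scraper top [(0.95, array([517.824, 255.312]))]
```

```bash
cat >> h.py <<'E'
C=np.array([.5856,.0359]);YAW=np.radians(-5.1)
EX=np.array([np.cos(YAW),np.sin(YAW)]);EY=np.array([-EX[1],EX[0]])
def chest(x,y): return C+x*EX+y*EY
def plan(x,y,z,yaw=None):
    s=state();M=R.from_quat(s["ee_rot"]).as_matrix()
    d=M.T@(np.array([x,y,z])-s["eef_pos"])/.025
    print("pos",s["eef_pos"],"tool units",d.round(2),"tilt",(M[:,2]).round(3),"xyaw",round(np.degrees(np.arctan2(M[1,0],M[0,0])),2),"clk",round(s["clock"],2),"F",s["wrist_force"].round(1),"open",round(s["opening"],4),s["grasp_force"])
    if yaw is not None: print("rz",-((yaw-np.degrees(np.arctan2(M[1,0],M[0,0]))+180)%360-180)/4)
E
python3 -m crank '[1,0,0,0,0,0,-0.94, 1,0,0,0,0,0,-0.94, 1,0,0,0,0,0,-0.94, 1,0,0,0,0,0,-0.94, 1,0,0,0,0,0,-0.94, 1,0,0,0,0,0,0, 1,0,0,0,0,0,0]'
python3 -c "
from h import *
plan(.508,-.368,.20,182.4)"
```

```text
clock: 2.58
eef_pos: [0.1556, 0.5275, 0.2452]
ee_rot: [-0.02, 1.0, -0.0, -0.0]
wrist_force: [0.1, 0.1, 0.3]
opening: 0.0854
grasp_force: 0.0
pos [0.15556498 0.52754092 0.24524047] tool units [-12.67 -36.35   1.81] tilt [-0. -0. -1.] xyaw -177.73 clk 2.58 F [0.1 0.1 0.3] open 0.0854 0.0
rz -0.03183312198069643
```

```bash
python3 -m crank '[1,-0.33,-0.95,0,0,0,0, 1,-0.33,-0.95,0,0,0,0, 1,-0.33,-0.95,0,0,0,0, 1,-0.33,-0.95,0,0,0,0, 1,-0.33,-0.95,0,0,0,0, 1,-0.33,-0.95,0,0,0,0, 1,-0.33,-0.95,0,0,0,0, 1,-0.33,-0.95,0,0,0,0, 1,-0.33,-0.95,0,0,0,0, 1,-0.33,-0.95,0,0,0,0, 1,-0.33,-0.95,0,0,0,0, 1,-0.33,-0.95,0,0,0,0, 1,-0.33,-0.95,0,0,0,0, 1,-0.33,-0.95,0,0,0,0, 1,-0.33,-0.95,0,0,0,0, 1,-0.33,-0.95,0,0,0,0, 1,-0.33,-0.95,0,0,0,0, 1,-0.33,-0.95,0,0,0,0, 1,-0.33,-0.95,0,0,0,0]' &&
python3 -m crank '[1,-0.33,-0.95,0,0,0,0, 1,-0.33,-0.95,0,0,0,0, 1,-0.33,-0.95,0,0,0,0, 1,-0.33,-0.95,0,0,0,0, 1,-0.33,-0.95,0,0,0,0, 1,-0.33,-0.95,0,0,0,0, 1,-0.33,-0.95,0,0,0,0, 1,-0.33,-0.95,0,0,0,0, 1,-0.33,-0.95,0,0,0,0, 1,-0.33,-0.95,0,0,0,0, 1,-0.33,-0.95,0,0,0,0, 1,-0.33,-0.95,0,0,0,0, 1,-0.33,-0.95,0,0,0,0, 1,-0.33,-0.95,0,0,0,0, 1,-0.33,-0.95,0,0,0,0, 1,-0.33,-0.95,0,0,0,0, 1,-0.33,-0.95,0,0,0,0, 1,-0.33,-0.95,0,0,0,0, 1,0,0,0,0,0,0, 1,0,0,0,0,0,0]'
python3 -c "
from h import *
plan(.508,-.368,.051,182.4)"
```

```text
clock: 4.17
eef_pos: [0.3312, 0.082, 0.2455]
ee_rot: [-0.02, 1.0, 0.0, 0.0]
wrist_force: [-0.2, -0.9, 0.0]
opening: 0.0852
grasp_force: 0.0
clock: 5.83
eef_pos: [0.4968, -0.3387, 0.2446]
ee_rot: [-0.019, 1.0, 0.0, -0.0]
wrist_force: [-0.6, -0.3, 0.5]
opening: 0.0857
grasp_force: 0.0
pos [ 0.49682852 -0.3386591   0.24461373] tool units [-0.4  -1.2   7.74] tilt [-0.     0.001 -1.   ] xyaw -177.77 clk 5.83 F [-0.6 -0.3  0.5] open 0.0857 0.0
rz -0.04370484984531231
```

```bash
python3 -m crank '[1,-0.2,-0.6,0.7,0,0,0, 1,-0.2,-0.6,0.9,0,0,0, 1,0,0,0.9,0,0,0, 1,0,0,0.9,0,0,0, 1,0,0,0.9,0,0,0, 1,0,0,0.9,0,0,0, 1,0,0,0.9,0,0,0, 1,0,0,0.7,0,0,0, 1,0,0,0.5,0,0,0, 1,0,0,0.25,0,0,0, 1,0,0,0.19,0,0,0, 1,0,0,0,0,0,0]'
python3 -c "
from h import *
plan(.508,-.368,.051,182.4)"
python3 -m crank '[0,0,0,0,0,0,0, 0,0,0,0,0,0,0, 0,0,0,0,0,0,0, 0,0,0,0,0,0,0, 0,0,0,0,0,0,0, 0,0,0,0,0,0,0, 0,0,0,0,0,0,0, 0,0,0,0,0,0,0, 0,0,0,0,0,0,0, 0,0,0,0,0,0,0]' 70
python3 -c "
from h import *
plan(.508,-.368,.051,182.4)"
```

```text
clock: 6.83
eef_pos: [0.5078, -0.3665, 0.0514]
ee_rot: [-0.021, 1.0, 0.0, -0.0]
wrist_force: [0.1, 0.8, -0.7]
opening: 0.0854
grasp_force: 0.0
pos [ 0.50779403 -0.36654646  0.05144942] tool units [-0.01 -0.06  0.02] tilt [-0.001  0.001 -1.   ] xyaw -177.62 clk 6.83 F [ 0.1  0.8 -0.7] open 0.0854 0.0
rz -0.005186744089201056
clock: 7.67
eef_pos: [0.5084, -0.3678, 0.0524]
ee_rot: [-0.021, 1.0, -0.0, 0.0]
wrist_force: [0.4, 0.3, 5.8]
opening: 0.0253
grasp_force: 69.5
pos [ 0.50844318 -0.36779912  0.05243967] tool units [ 0.02 -0.01  0.06] tilt [ 0.001 -0.001 -1.   ] xyaw -177.64 clk 7.67 F [0.4 0.3 5.8] open 0.0253 69.51600551605225
rz -0.009814248734784314
```

```bash
python3 -m crank '[0,0,0,-0.3,0,0,0, 0,0,0,-0.6,0,0,0, 0,0,0,-1,0,0,0.47, 0,0,0,-1,0,0,0.47, 0,0,0,-1,0,0,0.47, 0,0,0,-1,0,0,0.47, 0,0,0,-1,0,0,0, 0,0,0,-1,0,0,0, 0,0,0,0,0,0,0, 0,0,0,0,0,0,0]'
python3 -c "
from h import *
print(chest(0,.097)); plan(*chest(0,.097),.19,174.9)"
```

```text
clock: 8.5
eef_pos: [0.5086, -0.3678, 0.2255]
ee_rot: [0.045, 0.999, -0.001, 0.001]
wrist_force: [-0.3, -0.2, -1.8]
opening: 0.025
grasp_force: 68.9
[0.59422275 0.13251598]
pos [ 0.50860265 -0.36782778  0.22550082] tool units [-1.61 20.24  1.39] tilt [ 0.002 -0.002 -1.   ] xyaw 174.85 clk 8.5 F [-0.3 -0.2 -1.8] open 0.025 68.93481731414795
rz -0.012534464064707151
```

```bash
python3 -m crank '[0,-0.04,0.5,0,0,0,0, 0,-0.08,0.96,0,0,0,0, 0,-0.08,0.96,0,0,0,0, 0,-0.08,0.96,0,0,0,0, 0,-0.08,0.96,0,0,0,0, 0,-0.08,0.96,0,0,0,0, 0,-0.08,0.96,0,0,0,0, 0,-0.08,0.96,0,0,0,0, 0,-0.08,0.96,0,0,0,0, 0,-0.08,0.96,0,0,0,0, 0,-0.08,0.96,0,0,0,0, 0,-0.08,0.96,0,0,0,0, 0,-0.08,0.96,0,0,0,0, 0,-0.08,0.96,0,0,0,0, 0,-0.08,0.96,0,0,0,0, 0,-0.08,0.96,0,0,0,0, 0,-0.08,0.96,0,0,0,0, 0,-0.08,0.96,0,0,0,0, 0,-0.08,0.96,0,0,0,0, 0,-0.08,0.96,0,0,0,0]' && python3 -m crank '[0,-0.08,0.96,0,0,0,0, 0,-0.05,0.6,0,0,0,0, 0,0,0,0.7,0,0,0, 0,0,0,0.7,0,0,0, 0,0,0,0,0,0,0, 0,0,0,0,0,0,0]'
python3 - <<'E'
from h import *
plan(*chest(0,.097),.1424,174.9)
im=grab_frame("top");im2=grab_frame("scene")
cv2.imwrite("pics/a.png",np.hstack([cv2.resize(im[130:310,210:450],None,fx=1.65,fy=1.65),cv2.resize(im2[150:330,200:440],None,fx=1.65,fy=1.65)]))
E
```

```text
clock: 10.17
eef_pos: [0.5871, 0.0976, 0.2219]
ee_rot: [0.045, 0.999, -0.0, -0.002]
wrist_force: [0.7, -0.3, -2.2]
opening: 0.0251
grasp_force: 68.9
clock: 10.67
eef_pos: [0.5938, 0.1342, 0.1873]
ee_rot: [0.045, 0.999, -0.0, -0.002]
wrist_force: [-0.1, 0.4, -1.0]
opening: 0.0251
grasp_force: 69.1
pos [0.59381843 0.1342466  0.18731983] tool units [-0.03 -0.07  1.8 ] tilt [-0.005 -0.001 -1.   ] xyaw 174.85 clk 10.67 F [-0.1  0.4 -1. ] open 0.0251 69.07177805900574
rz -0.011623710370017193
```

View pics/a.png

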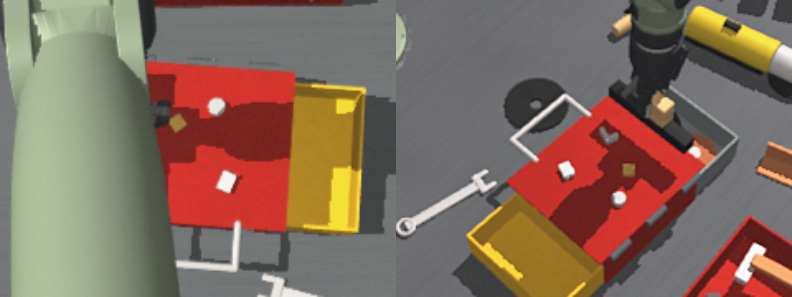

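The blade is held level over the lid's left edge, behind all four chips (scene crop (650,115); chips at (566,170), (608,135), (628,170) and (618,199)). Now lowering.

```bash
python3 -m crank '[0,0,0,0.6,0,0,0, 0,0,0,0.5,0,0,0, 0,0,0,0.3,0,0,0, 0,0,0,0.2,0,0,0, 0,0,0,0.12,0,0,0, 0,0,0,0.06,0,0,0, 0,0,0,0,0,0,0]'
python3 -c "
from h import *
plan(*chest(0,.097),.1424,174.9)"
```

```text
clock: 11.35
eef_pos: [0.596, 0.1342, 0.145]
ee_rot: [0.045, 0.999, 0.0, 0.0]
wrist_force: [0.3, 0.5, -1.0]
opening: 0.0251
grasp_force: 69.1
pos [0.59596935 0.13420914 0.14502608] tool units [ 0.06 -0.07  0.11] tilt [ 0.  0. -1.] xyaw 174.84 clk 11.35 F [ 0.3  0.5 -1. ] open 0.0251 69.10770535469055
rz -0.015084134251651449
```

```bash
python3 -m crank '[0,0,0,0.05,0,0,0, 0,0,0,0.03,0,0,0, 0,0,0,0.03,0,0,0, 0,0,0,0,0,0,0]'
python3 -m crank '[0,0,0,0.03,0,0,0, 0,0,0,0,0,0,0]'
python3 -c "
from h import *
plan(*chest(0,-.131),.143,174.9)"
```

```text
clock: 11.68
eef_pos: [0.596, 0.1343, 0.1424]
ee_rot: [0.045, 0.999, 0.0, 0.0]
wrist_force: [-0.1, -0.6, -0.1]
opening: 0.0253
grasp_force: 69.3
clock: 11.85
eef_pos: [0.596, 0.1343, 0.1424]
ee_rot: [0.045, 0.999, 0.0, 0.001]
wrist_force: [-1.6, -0.6, 5.6]
opening: 0.0249
grasp_force: 70.1
pos [0.59604707 0.13431853 0.14242034] tool units [ 0.06 -9.2  -0.02] tilt [ 0.001  0.    -1.   ] xyaw 174.85 clk 11.85 F [-1.6 -0.6  5.6] open 0.0249 70.06592988967896
rz -0.01284543133418481
```

```bash
python3 -m crank '[0,0,-0.2,0,0,0,0, 0,0,-0.3,0,0,0,0, 0,0,-0.4,0,0,0,0, 0,0,-0.4,0,0,0,0, 0,0,-0.4,0,0,0,0, 0,0,-0.4,0,0,0,0, 0,0,-0.4,0,0,0,0, 0,0,-0.4,0,0,0,0, 0,0,-0.4,0,0,0,0, 0,0,-0.4,0,0,0,0, 0,0,-0.4,0,0,0,0, 0,0,-0.4,0,0,0,0, 0,0,-0.3,0,0,0,0]'
python3 - <<'E'
from h import *
plan(*chest(0,-.131),.143,174.9)
im=grab_frame("top");im2=grab_frame("scene")
cv2.imwrite("pics/b.png",np.hstack([cv2.resize(im[130:310,210:450],None,fx=1.65,fy=1.65),cv2.resize(im2[150:330,200:440],None,fx=1.65,fy=1.65)]))
E
```

```text
clock: 12.93
eef_pos: [0.5858, 0.0145, 0.1424]
ee_rot: [0.045, 0.999, 0.001, 0.001]
wrist_force: [-0.2, 3.7, 7.1]
opening: 0.0252
grasp_force: 70.2
pos [0.58581038 0.0145422  0.14236482] tool units [ 0.08 -4.39 -0.04] tilt [ 0.003  0.002 -1.   ] xyaw 174.83 clk 12.93 F [-0.2  3.7  7.1] open 0.0252 70.21825075149536
rz -0.01639448252386444
```

View pics/b.png

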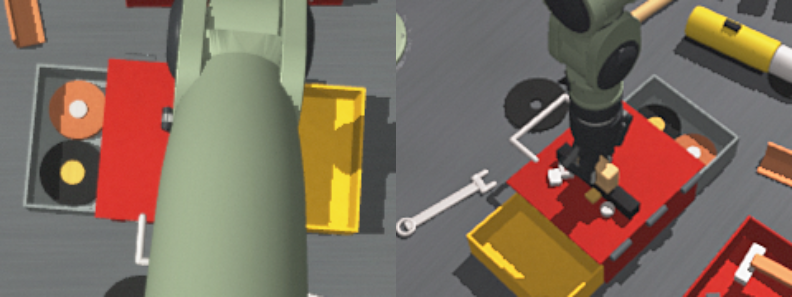

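The chips are ahead of the blade and the lid behind it is clear. Continuing.

```bash
python3 -m crank '[0,0,-0.3,0,0,0,0, 0,0,-0.3,0,0,0,0, 0,0,-0.3,0,0,0,0, 0,0,-0.3,0,0,0,0, 0,0,-0.3,0,0,0,0, 0,0,-0.3,0,0,0,0, 0,0,-0.3,0,0,0,0, 0,0,-0.3,0,0,0,0, 0,0,-0.3,0,0,0,0, 0,0,-0.3,0,0,0,0, 0,0,-0.3,0,0,0,0, 0,0,-0.3,0,0,0,0, 0,0,-0.3,0,0,0,0, 0,0,-0.3,0,0,0,0, 0,0,-0.2,0,0,0,0, 0,0,0,0,0,0,0, 0,0,0,0,0,0,0]'
python3 -m crank '[0,0,0,-0.5,0,0,0, 0,0,0,-1,0,0,0, 0,0,0,-1,0,0,0, 0,0,0,-1,0,0,0, 0,0,0,0,0,0,0]'
python3 - <<'E'
from h import *
plan(.508,-.368,.225,182.4)
im=grab_frame("top");im2=grab_frame("scene")
cv2.imwrite("pics/c.png",np.hstack([cv2.resize(im[130:310,210:450],None,fx=1.65,fy=1.65),cv2.resize(im2[150:330,200:440],None,fx=1.65,fy=1.65)]))
E
```

```text
clock: 14.45
eef_pos: [0.5743, -0.0957, 0.1408]
ee_rot: [0.046, 0.999, -0.0, -0.001]
wrist_force: [0.9, 0.5, -2.0]
opening: 0.025
grasp_force: 69.1
clock: 14.87
eef_pos: [0.5773, -0.0956, 0.2333]
ee_rot: [0.045, 0.999, -0.001, 0.003]
wrist_force: [1.5, -0.1, -1.6]
opening: 0.0252
grasp_force: 69.2
pos [ 0.57725031 -0.09558745  0.23330915] tool units [  1.78 -11.1    0.34] tilt [ 0.006 -0.003 -1.   ] xyaw 174.86 clk 14.87 F [ 1.5 -0.1 -1.6] open 0.0252 69.23215627670288
rz -1.8854148751554334
```

View pics/c.png

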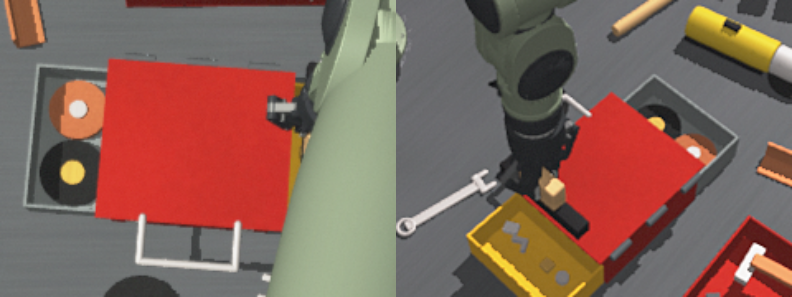

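The lid is clear and all four chips are in the yellow tray (scene crop around (512,228), (520,243), (547,265) and (562,278)). Now returning the scraper.

```bash
python3 -m crank '[0,0.07,-0.45,0,0,0,0, 0,0.15,-0.93,0,0,0,0, 0,0.15,-0.93,0,0,0,0, 0,0.15,-0.93,0,0,0,0, 0,0.15,-0.93,0,0,0,0, 0,0.15,-0.93,0,0,0,0, 0,0.15,-0.93,0,0,0,0, 0,0.15,-0.93,0,0,0,0, 0,0.15,-0.93,0,0,0,0, 0,0.15,-0.93,0,0,0,0, 0,0.15,-0.93,0,0,0,0, 0,0.15,-0.93,0,0,0,0, 0,0.06,-0.4,0,0,0,-0.47, 0,0,0,0,0,0,-0.47, 0,0,0,0,0,0,-0.47, 0,0,0,0,0,0,-0.47, 0,0,0,0,0,0,0, 0,0,0,0,0,0,0]'
python3 -c "
from h import *
plan(.508,-.368,.0524,182.4)"
```

```text
clock: 16.47
eef_pos: [0.5047, -0.3667, 0.227]
ee_rot: [-0.02, 1.0, 0.001, -0.001]
wrist_force: [0.2, 0.1, -1.9]
opening: 0.025
grasp_force: 69.1
pos [ 0.50474748 -0.36666283  0.2270211 ] tool units [-0.14 -0.07  6.98] tilt [-0.002  0.002 -1.   ] xyaw -177.71 clk 16.47 F [ 0.2  0.1 -1.9] open 0.025 69.10645008087158
rz -0.027823079705456166
```

```bash
python3 -m crank '[0,-0.1,-0.05,0.6,0,0,0, 0,0,0,0.9,0,0,0, 0,0,0,0.9,0,0,0, 0,0,0,0.9,0,0,0, 0,0,0,0.9,0,0,0, 0,0,0,0.9,0,0,0, 0,0,0,0.7,0,0,0, 0,0,0,0.5,0,0,0, 0,0,0,0.3,0,0,0, 0,0,0,0.15,0,0,0, 0,0,0,0.08,0,0,0, 0,0,0,0,0,0,0]'
python3 -c "
from h import *
plan(.508,-.368,.0524,182.4)"
```

```text
clock: 17.47
eef_pos: [0.5085, -0.368, 0.0581]
ee_rot: [-0.021, 1.0, -0.0, 0.0]
wrist_force: [-0.5, -0.4, -1.6]
opening: 0.0252
grasp_force: 69.2
pos [ 0.5085267  -0.36801057  0.05813845] tool units [0.02 0.   0.23] tilt [ 0. -0. -1.] xyaw -177.64 clk 17.47 F [-0.5 -0.4 -1.6] open 0.0252 69.20462608337402
rz -0.010207095939051669
```

```bash
python3 -m crank '[0,0,0,0.1,0,0,0, 0,0,0,0.08,0,0,0, 0,0,0,0.03,0,0,0, 0,0,0,0,0,0,0]'
python3 -m crank '[0,0,0,0.02,0,0,0, 0,0,0,0,0,0,0]'
```

```text
clock: 17.8
eef_pos: [0.5085, -0.3679, 0.0529]
ee_rot: [-0.021, 1.0, -0.0, 0.0]
wrist_force: [-0.1, -0.3, -1.6]
opening: 0.0254
grasp_force: 69.2
clock: 17.97
eef_pos: [0.5086, -0.368, 0.0525]
ee_rot: [-0.021, 1.0, -0.0, 0.0]
wrist_force: [-0.8, -0.3, -1.1]
opening: 0.0254
grasp_force: 69.3
```

Release, then rise.

```bash
python3 -m crank '[0,0,0,0.02,0,0,0, 1,0,0,0,0,0,0, 1,0,0,0,0,0,0, 1,0,0,0,0,0,0, 1,0,0,0,0,0,0, 1,0,0,0,0,0,0, 1,0,0,0,0,0,0, 1,0,0,-0.3,0,0,0, 1,0,0,-0.8,0,0,0, 1,0,0,-1,0,0,0, 1,0,0,-1,0,0,0, 1,0,0,-1,0,0,0, 1,0,0,-1,0,0,0, 1,0,0,-1,0,0,0, 1,0,0,-0.5,0,0,0, 1,0,0,0,0,0,0]'
python3 - <<'E'
from h import *
from fit import *
print(chest(-.155,0))
plan(*chest(-.155,0),.21,264.9)
im=grab_frame("scene");grab_frame("top")
cv2.imwrite("pics/d.png",cv2.resize(im[150:420,130:440],None,fx=2,fy=2))
b=(140,320,260,410)
c=seg(im,(8,50,90),(25,200,255),b); print("grip",rect("scene",c,.074))
a,t=mark_of("scene","lid_handle"),mark_of("top","lid_handle");
for q in a[:2]:
  for w in t[:2]: print(tri(px(q["centre"]),px(w["centre"])),q["p"],w["p"])
E
```

```text
clock: 19.3
eef_pos: [0.51, -0.3692, 0.2213]
ee_rot: [-0.021, 1.0, -0.002, 0.003]
wrist_force: [0.5, -0.0, -0.7]
opening: 0.0854
grasp_force: 0.0
[0.4312 0.0497]
pos [ 0.51   -0.3692  0.2213] tool units [ 2.46 16.87  0.36] tilt [ 0.005 -0.005 -1.   ] xyaw -177.63 clk 19.3 F [ 0.5 -0.  -0.7] open 0.0854 0.0
rz -20.631806818117383
grip ((515.69580078125, -370.12396240234375), (83.74374389648438, 30.71387481689453), 2.6031150817871094)
(array([0.4356, 0.0531, 0.0962]), np.float64(0.010277870507650355)) 0.76 0.74
(array([ 0.537 , -0.1612,  0.4504]), np.float64(0.1784027606188592)) 0.76 0.23
(array([ 0.5237,  0.1022, -0.1673]), np.float64(0.19576433636170407)) 0.66 0.74
(array([ 0.6178, -0.165 ,  0.3843]), np.float64(0.32511795451809655)) 0.66 0.23
```

View pics/d.png

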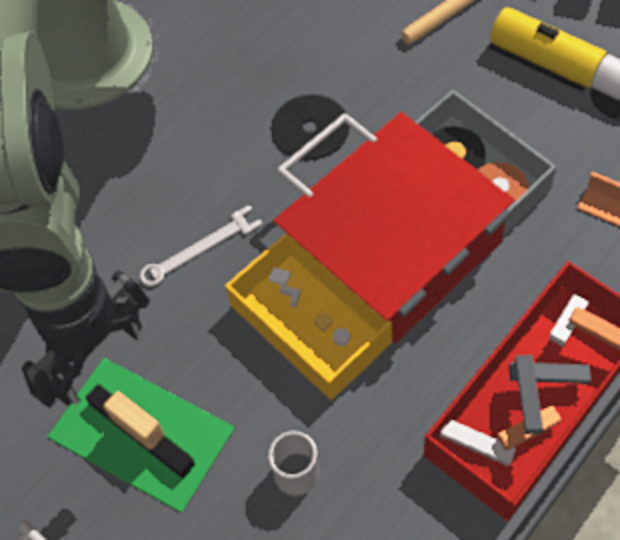

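The scraper is back on its mat (crop (133,418)), chips in the tray, and the bystanders look undisturbed. Now going to the handle.

```bash
python3 -m crank '[1,0.07,0.47,0,0,0,0, 1,0.14,0.94,0,0,0,0, 1,0.14,0.94,0,0,0,0, 1,0.14,0.94,0,0,0,0, 1,0.14,0.94,0,0,0,0, 1,0.14,0.94,0,0,0,0, 1,0.14,0.94,0,0,0,0, 1,0.14,0.94,0,0,0,0, 1,0.14,0.94,0,0,0,0, 1,0.14,0.94,0,0,0,0, 1,0.14,0.94,0,0,0,0, 1,0.14,0.94,0,0,0,0, 1,0.14,0.94,0,0,0,0, 1,0.14,0.94,0,0,0,0, 1,0.14,0.94,0,0,0,0, 1,0.14,0.94,0,0,0,0, 1,0.14,0.94,0,0,0,0, 1,0.14,0.94,0,0,0,0, 1,0.05,0.4,0,0,0,0]' &&
python3 -m crank '[0.5,0,0,0,0,0,-1, 0.5,0,0,0,0,0,-1, 0.5,0,0,0,0,0,-1, 0.5,0,0,0,0,0,-1, 0.5,0,0,0,0,0,-1, 0.5,0,0,0,0,0,-1, 0.5,0,0,0,0,0,-1, 0.5,0,0,0,0,0,-1, 0.5,0,0,0,0,0,-1, 0.5,0,0,0,0,0,-1, 0.5,0,0,0,0,0,-1, 0.5,0,0,0,0,0,-1, 0.5,0,0,0,0,0,-1, 0.5,0,0,0,0,0,-1, 0.5,0,0,0,0,0,-1, 0.5,0,0,0,0,0,-1, 0.5,0,0,0,0,0,-1, 0.5,0,0,0,0,0,-1, 0.5,0,0,0,0,0,-1, 0.5,0,0,0,0,0,-1]'
python3 -m crank '[0.5,0,0,0,0,0,-0.63, 0.5,0,0,0,0,0,0]'
python3 - <<'E'
from h import *
plan(*chest(-.155,0),.097,264.9)
for n in("scene","top"):
    im=grab_frame(n); print(proj(n,[*chest(-.155,0),.092])); 
    cv2.imwrite(f"pics/e{n}.png",im)
E
```

```text
clock: 21.08
eef_pos: [0.4267, 0.0526, 0.2155]
ee_rot: [-0.022, 1.0, 0.001, -0.002]
wrist_force: [-1.5, -0.4, -0.7]
opening: 0.0854
grasp_force: 0.0
clock: 22.75
eef_pos: [0.4281, 0.0501, 0.2158]
ee_rot: [-0.66, 0.752, 0.001, -0.001]
wrist_force: [-0.1, 0.3, 1.0]
opening: 0.0427
grasp_force: 0.0
clock: 22.92
eef_pos: [0.4281, 0.0501, 0.2159]
ee_rot: [-0.675, 0.738, 0.001, -0.001]
wrist_force: [-0.3, -0.2, -1.3]
opening: 0.0426
grasp_force: 0.0
pos [0.42812385 0.05007058 0.21587496] tool units [ 0.   -0.13  4.75] tilt [-0.002 -0.    -1.   ] xyaw -95.1 clk 22.92 F [-0.3 -0.2 -1.3] open 0.0426 0.0
rz 0.0009942364598600761
[286.06688692 222.08010494]
[322.79662159 290.36936864]
```

```bash
python3 -m crank '[0.5,0,-0.13,0.5,0,0,0, 0.5,0,0,0.9,0,0,0, 0.5,0,0,0.9,0,0,0, 0.5,0,0,0.9,0,0,0, 0.5,0,0,0.8,0,0,0, 0.5,0,0,0.5,0,0,0, 0.5,0,0,0.3,0,0,0, 0.5,0,0,0.2,0,0,0, 0.5,0,0,0.13,0,0,0, 0.5,0,0,0,0,0,0]'
python3 -c "
from h import *
plan(*chest(-.155,0),.087,264.9)"
python3 -m crank '[0,0,0,0,0,0,0, 0,0,0,0,0,0,0, 0,0,0,0,0,0,0, 0,0,0,0,0,0,0, 0,0,0,0,0,0,0, 0,0,0,0,0,0,0, 0,0,0,0,0,0,0, 0,0,0,0,0,0,0]' 60
python3 -c "
from h import *
plan(*chest(-.155,0),.087,264.9)"
```

```text
clock: 23.85
eef_pos: [0.4319, 0.0501, 0.0884]
ee_rot: [-0.675, 0.738, 0.0, -0.0]
wrist_force: [-0.2, -0.5, 0.6]
opening: 0.0427
grasp_force: 0.0
pos [0.43193416 0.0501264  0.08840092] tool units [0.02 0.03 0.06] tilt [-0. -0. -1.] xyaw -95.13 clk 23.85 F [-0.2 -0.5  0.6] open 0.0427 0.0
rz -0.0071534167985873864
clock: 24.52
eef_pos: [0.4321, 0.0502, 0.0893]
ee_rot: [-0.675, 0.738, -0.0, 0.0]
wrist_force: [-2.9, 0.5, 6.0]
opening: 0.0078
grasp_force: 58.6
pos [0.43210481 0.0501611  0.08927786] tool units [0.02 0.03 0.09] tilt [ 0.001 -0.    -1.   ] xyaw -95.11 clk 24.52 F [-2.9  0.5  6. ] open 0.0078 58.617403507232666
rz -0.0034424654832605484
```

```bash
python3 -c "
import numpy as np
t=np.radians(np.r_[0,1,2.5,np.arange(5,46,2.5)]);print(np.c_[np.degrees(t[1:]),np.diff(.255*np.cos(t))/.025,-np.diff(.255*np.sin(t))/.025].round(2).tolist())"
python3 -m crank '[0,0,0,-0.18,0,0,0, 0,0,-0.01,-0.27,0,0,0, 0,0,-0.03,-0.44,0,0,0, 0,0,0,0,0,0,0]' 80
python3 -c "
from h import *
plan(*chest(-.155+.001,0),.111,264.9)"
```

```text
[[1.0, -0.0, -0.18], [2.5, -0.01, -0.27], [5.0, -0.03, -0.44], [7.5, -0.05, -0.44], [10.0, -0.07, -0.44], [12.5, -0.09, -0.44], [15.0, -0.11, -0.43], [17.5, -0.12, -0.43], [20.0, -0.14, -0.42], [22.5, -0.16, -0.41], [25.0, -0.18, -0.41], [27.5, -0.2, -0.4], [30.0, -0.21, -0.39], [32.5, -0.23, -0.38], [35.0, -0.25, -0.37], [37.5, -0.26, -0.36], [40.0, -0.28, -0.35], [42.5, -0.29, -0.33], [45.0, -0.31, -0.32]]
clock: 24.85
eef_pos: [0.433, 0.0501, 0.112]
ee_rot: [-0.675, 0.738, -0.0, 0.0]
wrist_force: [1.4, 0.5, -5.8]
opening: 0.0072
grasp_force: 78.3
pos [0.43296334 0.0500836  0.11201565] tool units [0.02 0.03 0.04] tilt [ 0. -0. -1.] xyaw -95.11 clk 24.85 F [ 1.4  0.5 -5.8] open 0.0072 78.34358811378479
rz -0.0024092037653531406
```

```bash
python3 -m crank '[0,0,-0.05,-0.44,0,0,0, 0,0,-0.07,-0.44,0,0,0, 0,0,-0.09,-0.44,0,0,0, 0,0,-0.11,-0.43,0,0,0, 0,0,-0.12,-0.43,0,0,0, 0,0,-0.14,-0.42,0,0,0, 0,0,-0.16,-0.41,0,0,0, 0,0,-0.18,-0.41,0,0,0, 0,0,0,0,0,0,0]'
python3 - <<'E'
from h import *
t=np.radians(25);plan(*chest(.1-.255*np.cos(t),0),.0893+.255*np.sin(t),264.9)
im=grab_frame("scene");cv2.imwrite("pics/f.png",cv2.resize(im[120:330,200:440],None,fx=2,fy=2))
E
```

```text
clock: 25.6
eef_pos: [0.4549, 0.0482, 0.1969]
ee_rot: [-0.675, 0.738, 0.001, -0.001]
wrist_force: [-3.2, 0.2, -4.0]
opening: 0.0071
grasp_force: 78.3
pos [0.45493417 0.04818716 0.19685784] tool units [ 0.02 -0.01 -0.01] tilt [-0.002  0.    -1.   ] xyaw -95.11 clk 25.6 F [-3.2  0.2 -4. ] open 0.0071 78.34051966667175
rz -0.0015410654680749758
```

View pics/f.png

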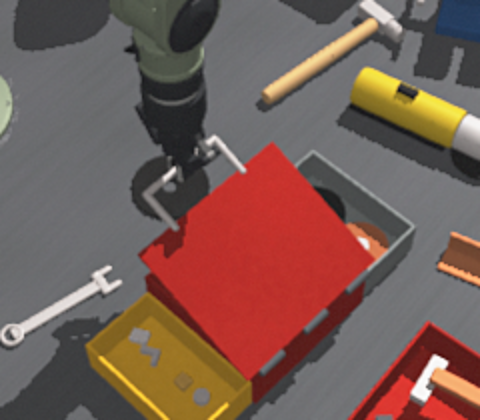

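The lid is rising, with the bar between the pads at crop (185,175). Continuing to 45°.

```bash
python3 -m crank '[0,0,-0.2,-0.4,0,0,0, 0,0,-0.21,-0.39,0,0,0, 0,0,-0.23,-0.38,0,0,0, 0,0,-0.25,-0.37,0,0,0, 0,0,-0.26,-0.36,0,0,0, 0,0,-0.28,-0.35,0,0,0, 0,0,-0.29,-0.33,0,0,0, 0,0,-0.31,-0.32,0,0,0, 0,0,0,0,0,0,0, 0,0,0,0,0,0,0, 0,0,0,0,0,0,0]'
python3 - <<'E'
from h import *
t=np.radians(45);p=chest(.1-.255*np.cos(t),0);plan(*p,.0893+.255*np.sin(t),264.9)
print("jvel",abs(state()["joint_velocities"]).max())
s=grab_frame("scene");g=grab_frame("top")
print("exp handle",proj("scene",[*p,.092+.255*np.sin(t)]),proj("top",[*p,.092+.255*np.sin(t)]))
for n in("scene","top"): print([(px(q["centre"]),q["p"]) for q in mark_of(n,"lid_handle")[:2]])
# lid front corners expected at several angles
for a in(42,45,48):
  t=np.radians(a); L=[[*chest(.1-.205*np.cos(t)+.002*np.sin(t)*0,y),.092+.205*np.sin(t)] for y in(-.12,.12)]
  print(a,[proj("scene",q).round(1) for q in L])
im=s[120:330,200:440].copy()
cv2.imwrite("pics/g.png",cv2.resize(im,None,fx=2.5,fy=2.5))
E
```

```text
clock: 26.57
eef_pos: [0.5016, 0.0441, 0.2677]
ee_rot: [-0.675, 0.738, 0.003, -0.003]
wrist_force: [-13.8, 1.2, 7.2]
opening: 0.0068
grasp_force: 78.9
pos [0.50159708 0.04409512 0.26765093] tool units [ 0.03 -0.16 -0.08] tilt [-0.009  0.001 -1.   ] xyaw -95.09 clk 26.57 F [-13.8   1.2   7.2] open 0.0068 78.90961289405823
rz 0.0030214029157775713
jvel 0.007332577815014451
exp handle [303.1002652  197.19324597] [327.24176546 243.41548653]
[(array([305.024, 195.888]), 0.92)]
[(array([141.888, 312.   ]), 0.28), (array([396.928, 217.92 ]), 0.26)]
42 [array([275.7, 244.6]), array([345.6, 186.1])]
45 [array([277.6, 244.7]), array([347.9, 185.8])]
48 [array([279.7, 244.9]), array([350.3, 185.7])]
```

View pics/g.png

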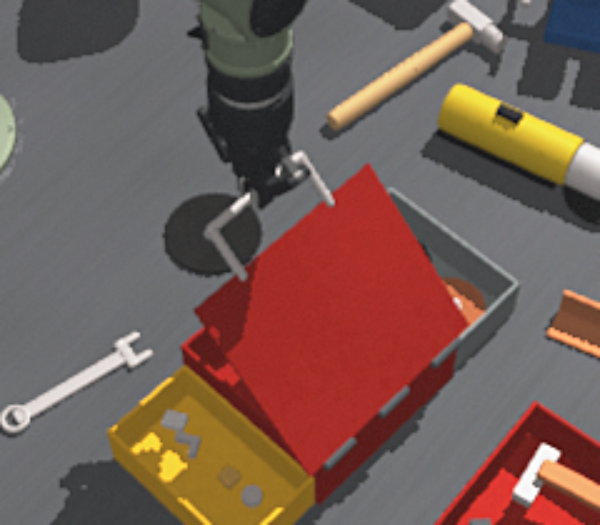

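```bash
python3 -m crank '[0,0,-0.02,-0.1,0,0,0, 0,0,-0.02,-0.1,0,0,0, 0,0,0,0,0,0,0, 0,0,0,0,0,0,0, 0,0,0,0,0,0,0]'
cat > ang.py <<'E'
from h import *
s=state();p=s["eef_pos"];dx=.1-(p[:2]-C)@EX;dz=p[2]+.0027-.092
print("angle",np.degrees(np.arctan2(dz,dx)),"r",np.hypot(dx,dz),"F",s["wrist_force"],abs(s["joint_velocities"]).max())
im=grab_frame("scene");hsv=cv2.cvtColor(im,cv2.COLOR_BGR2HSV)
# fit angle: far hinge-side known; compare red plate contour corners with predicted
m=cv2.inRange(hsv,(0,150,60),(8,255,255));k=np.zeros_like(m);k[170:340,260:410]=m[170:340,260:410]
c=max(cv2.findContours(k,0,1)[0],key=cv2.contourArea)[:,0]
d=lambda v:c[np.argmax(c@np.array(v))]
print("left corner",d([-1,0]),"top corner",d([0,-1]))
for a in(42,44,45,46,48):
  t=np.radians(a); print(a,[proj("scene",[*chest(.1-.205*np.cos(t)+.002*np.sin(t),y),.092+.205*np.sin(t)+.002*np.cos(t)]).round(1) for y in(-.12,.12)])
E
python3 ang.py
```

```text
clock: 27.18
eef_pos: [0.5066, 0.0437, 0.2731]
ee_rot: [-0.675, 0.738, 0.001, -0.0]
wrist_force: [-3.0, 1.1, -4.8]
opening: 0.0069
grasp_force: 78.3
angle 45.69397970602886 r 0.2567757147986501 F [-2.99376851  1.10324672 -4.80105384] 0.003612348467645638
left corner [273 258] top corner [347 186]
42 [array([276. , 244.6]), array([346. , 186.1])]
44 [array([277.3, 244.6]), array([347.5, 185.9])]
45 [array([278. , 244.7]), array([348.3, 185.8])]
46 [array([278.7, 244.8]), array([349.1, 185.7])]
48 [array([280.1, 245. ]), array([350.7, 185.7])]
```

```bash
python3 -m crank '[0,0,0.04,0.04,0,0,0, 0,0,0,0,0,0,0, 0,0,0,0,0,0,0, 0,0,0,0,0,0,0, 0,0,0,0,0,0,0, 0,0,0,0,0,0,0, 0,0,0,0,0,0,0, 0,0,0,0,0,0,0]'
python3 ang.py
python3 - <<'E'
from h import *
im=grab_frame("scene");cv2.imwrite("pics/z.png",cv2.resize(im[60:420,130:480],None,fx=1.6,fy=1.6))
E
```

```text
clock: 27.9
eef_pos: [0.5063, 0.0437, 0.2728]
ee_rot: [-0.675, 0.738, 0.0, 0.0]
wrist_force: [-1.4, 3.5, -5.3]
opening: 0.0069
grasp_force: 78.3
angle 45.602586730947166 r 0.2567676197624846 F [-1.41782716  3.48085968 -5.2655506 ] 0.0012746184528491882
left corner [273 258] top corner [347 186]
42 [array([276. , 244.6]), array([346. , 186.1])]
44 [array([277.3, 244.6]), array([347.5, 185.9])]
45 [array([278. , 244.7]), array([348.3, 185.8])]
46 [array([278.7, 244.8]), array([349.1, 185.7])]
48 [array([280.1, 245. ]), array([350.7, 185.7])]
```

View pics/z.png

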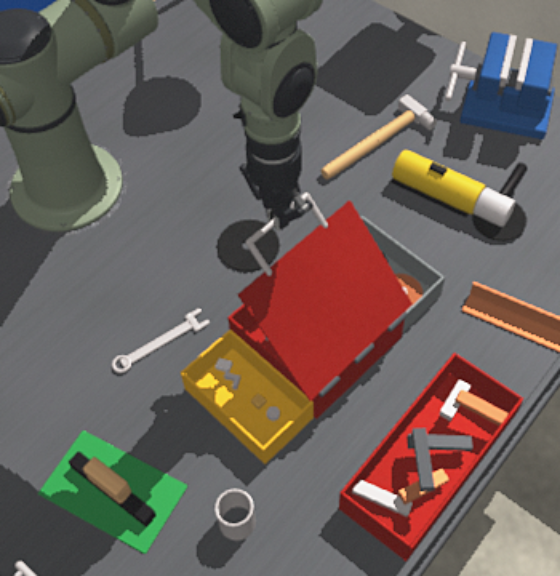

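The lid is held still at about 45°, the four chips are in the yellow tray, and the scraper is on its mat. Handing in.

```bash
python3 -c "
from rig import sign_off
print(sign_off())"
```

```text
the job is handed in; nothing more can be done
None
```

I handed the job in at about 28 s: all four chips are in the yellow tray, the scraper is back on its mat, and the gripper is holding the lid still at about 45° (45.6° by arm position, about 44–45° by camera).

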